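# Load a brass bush on the dividing fixture and hold the index pin out

### The job

In the balance maker's workshop, take the brass bush out of the blue compartment bin, seat it fully down on the upright arbor of the green dividing fixture and let go of it. Then grip the fixture's red knob, pull the sprung index pin straight up as far as it goes, and finish while still holding it there, clear of its hole, so that a colleague can turn the disc. Leave the two other bushes in their compartments and everything else where it stands.

Things in the scene. Friction and masses are not known exactly. Their poses are not given: they have to be found in the camera images.
- brass_center (a point): Centre (half-way up) of the brass-coloured bush: an upright ring, outside diameter 36 mm, bore 20 mm, 30 mm tall, 120 g within about a third; its z axis is the bore's axis. It stands loose in one of the bin's three compartments (which one varies), within 15 mm of the middle of the compartment.
- bright_center (a point): Centre of the silver-coloured bush, same size; stays in its compartment.
- dark_center (a point): Centre of the black bush, same size; stays in its compartment.
- bin: Blue open bin, fixed to the bench: 290 mm long (its x axis) by 150 mm wide (its y axis), 30 mm high, walls 4 mm; two cross walls divide its length into three compartments, each about 91 mm along x by 142 mm along y. Origin: centre of its underside, on the bench. There is most finger room along the bin's y axis. The bushes stand on its floor, about 4 mm above the bench, and rise a few mm above the walls.
- seat (a point): Centre of the shoulder at the foot of the arbor of the dividing fixture, 75 mm above the bench; fixed to the bench. z is up, along the arbor: a steel pin of 15.6 mm diameter, 36 mm tall above this point with a tapered tip. A seated bush rests on this shoulder (36 mm diameter, 45 mm tall, on a steel disc of 210 mm diameter whose top is 30 mm above the bench), its centre 15 mm above this point. The fixture's y axis points from the arbor to the red knob, 92 mm away.
- knob (a point): Centre of the red index-pin knob: an upright cylinder, 26 mm diameter, 34 mm tall, centre 100 mm above the bench when the pin is home. 10 mm below its underside is the top of a green bracket arm (40 mm wide in x), with a steel collar of 22 mm diameter and 8 mm height between them. Its x and y axes are the fixture's.
- plunger (a joint): Lift of the index pin and its knob in m: 0 = home, with the nose 9 mm deep in the disc's hole; it slides straight up to a hard stop at 0.018 = fully back. A spring and its weight pull it home, about 5.5 N at home and 10 N fully back; let go, it snaps home.
- gauge_block: Loose steel block 60 x 40 x 35 mm, on the right; leave alone. Origin under its centre.
- pan: Loose brass balance pan, 140 mm across, 30 mm high, on the right; leave alone. Origin under its centre.
- screwdriver: Loose screwdriver lying beyond the work; leave alone.
- oil: Loose white oil bottle with a red cap, 60 mm across, 150 mm high, on the left; leave alone. Origin under its centre.
- wrench: Loose wrench lying beyond the work; leave alone.

How it is judged:
By the outcome, as a careful person would: the job done as asked, in the order asked, and still so for the second after the job is handed in, while the arm keeps its last pose, push and grip.
It also fails if it takes over 51 s, if anything falls off the work surface, if the arm or the gripper's body presses on something with over 40 N, if the wrist force passes 120 N, or if a joint passes its speed limit or range.

### The arm

A 6-joint arm with a two-finger parallel gripper is mounted at the origin on the work surface. World frame = base frame: x ahead of the robot, y to its left, z up, the work surface at z = 0. Lengths are in m, angles in rad, forces in N, time in s.
With the tool pointing down it reaches from about 0.35 to 0.775 m from the base axis. Payload 7.3 kg.
Tool frame: the origin (TCP) lies at the very end of the fingers, on their centre line; the grasp point (between the pads) lies 19 mm behind it; z points along the fingers, y is the direction in which the jaws open and shut (so a half turn about z gives the same grasp; the last joint's range is limited). The gripper opens to 92 mm and grips with 3 to 60 N. Pads are 19 mm wide; open, the fingers measure 130 mm over their backs; the gripper's body (75 mm by 190 mm) begins 47 mm behind the grasp point.
Start: joints at [-1.322, 0.342, 1.524, -0, 1.275, -0.146], TCP at [0.202, -0.485, 0.227] pointing down, gripper open.
Joint ranges: [-2.53, 2.53], [-0.77, 2.02], [0.04, 2.7], [-1, 4.14], [0.28, 2.66], [-3.11, 3.11]. Speed limits (rad/s): [2.57, 2.57, 3.14, 3.14, 3.14, 3.14].

### API

Orientations are given as [roll, pitch, yaw] about the fixed x, y, z axes, in that order (R = Rz(yaw) Ry(pitch) Rx(roll)).
In Python, from cell import robot gives the robot as it stands.
- The arm moves only by the tool apply_moves, never from a script. Its argument "plan" is a list of rows, each an object of numbers: "tx", "ty", "tz": the shift along the tool's x, y, z in m; "yaw": the turn about the tool's z in rad; "grip": the opening, from -1 (shut) to 1 (fully open), so that 0 is half open. In form: [{"tx": .., "ty": .., "tz": .., "yaw": .., "grip": ..}, ...]. A call has 1 to 8 rows; each row is the pose to reach, as a shift and turn from the pose commanded when the call began, along the tool's axes at that moment; what a row does not reach only later rows make up. A row lasts 1/8 s, in which the tool goes at most 62.5 mm and 10.7 degrees, less where a joint would pass 70% of its speed; a pose out of reach is approached as far as the arm can. A call with a gripper value outside its range is refused whole. The fingers move at their own pace and stop on an object; "force" is the grip in N (left out, the last holds). Time passes only in rows, so rows that repeat a pose let the fingers close. It gives the time, the measured TCP pose, the force and the opening at its end, in the units of the state.
- robot.observe(): the state, without advancing time (a new reading comes with each control period).
- robot.read_camera(name): name is "scene" or "top" or "wrist"; returns (picture, depth): 420x560x3 uint8, red, green, blue; 420x560 float32, m along the optical axis (not along the pixel's ray), 0 where there is no reading.
- robot.get_calibration(name): a dict with "camera_matrix" (3x3 intrinsics, pixels), "R" (3x3) and "t" (3): a world point X has camera coordinates R X + t. Camera axes: x right, y down, z forward; pixel columns grow to the right and rows downward; lengths in m; the calibration is good to about 2 mm. The wrist camera is an equidistant fisheye: a pixel r from the principal point sees the ray r / f radians off the axis. A picture is of the moment at which its call begins: read the wrist's pose just before it. get_calibration takes no time and is no camera call; for the wrist camera it gives the pose at the moment of the call.
- robot.hand_in(): hands the job in, once; it reports no verdict.
Trained networks look in the newest picture that a camera, given by its name, has taken for a name from the list of things; names that differ only in an ending like _2 or _b are one class to them, and where a whole thing is asked for, a point or a joint stands for the part that bears it (a point fixed in the world has none). Each returns a list of dicts, best first, with "confidence" (0 to 1); they miss things now and then, are a little off and sometimes report something else, mostly with a low value. They report only what shows in the picture. A call takes as long as a camera call.
- robot.outline_of(label, camera): "region" (420x560 bool, what is visible of it) and "pixel" ([row, column] in pixels, amid what is visible of it).
- robot.tip_of(label, camera): "pixel" ([row, column] in pixels: a listed point, or the origin of a listed thing).
The state is a dict: "time": time; "qpos": joint angles; "qvel": joint speeds; "joint_efforts": joint torques, N m; "tool_pos": TCP position; "tool_rot": TCP orientation; "contact_force": force on the tool from outside, world axes, zero at the start; "torque": the same for the moment, N m; "opening": finger opening in m.
Only numpy, scipy, OpenCV 4.12 (cv2) and the standard library are available. Lean on these libraries where they do the work, as an engineer would, in place of code of your own. Each camera call takes 0.05 s, during which the arm holds its last target.

## Working session

There is one attempt and no reset: what is moved stays moved. The work goes in short steps, Python scripts to look and compute and a tool call to move; the robot and the scene stay as the last step left them, time stands still between calls to the robot, and variables do not carry over. Pictures are saved under pics/ and viewed, and the job is handed in when it is done.

Besides the shell and the picture viewer there is one more tool, called after "Emit:" by a JSON object that holds its "op" and its "data". apply_moves: Moves the arm, as the interface text tells. Its arguments: {"type":"object","properties":{"plan":{"type":"array","items":{"type":"object","properties":{"tx":{"type":"number"},"ty":{"type":"number"},"tz":{"type":"number"},"yaw":{"type":"number"},"grip":{"type":"number"}}}},"force":{"type":"number"}},"required":["plan"]}

```bash
ls; mkdir -p pics
python3 - <<'E'
from cell import robot
import cv2,numpy as np
s=robot.observe()
for k,v in s.items(): print(k,np.round(v,4))
for c in ("scene","top","wrist"):
    K=robot.get_calibration(c); print(c,{k:np.round(v,4).tolist() for k,v in K.items()})
    p,d=robot.read_camera(c); cv2.imwrite(f"pics/{c}0.png",p[:,:,::-1]); np.save(f"pics/{c}0d.npy",d)
E
```

```text
pics
time 0.0
qpos [-1.322   0.3427  1.525  -0.      1.2754 -0.146 ]
qvel [ 0.0011  0.0013 -0.0009 -0.     -0.0001  0.0018]
joint_efforts [-3.00000e-04 -4.31244e+01 -2.44215e+01  7.18000e-02  5.62000e-02
 -1.00000e-04]
tool_pos [ 0.2018 -0.4842  0.226 ]
tool_rot [-3.140e+00 -2.000e-04  3.947e-01]
contact_force [-0.5781 -0.2011  0.7017]
torque [0.0034 0.0043 0.0135]
opening 0.092
scene {'camera_matrix': [[409.4066, 0.0, 280.0984], [0.0, 409.4066, 206.524], [0.0, 0.0, 1.0]], 'R': [[-0.8576, 0.5142, -0.0057], [0.3874, 0.6388, -0.6648], [-0.3382, -0.5723, -0.747]], 't': [0.4646, -0.2063, 1.4641]}
top {'camera_matrix': [[488.6039, 0.0, 281.7655], [0.0, 488.6039, 201.849], [0.0, 0.0, 1.0]], 'R': [[0.0239, -0.9997, 0.0086], [-0.9913, -0.0248, -0.129], [0.1292, -0.0054, -0.9916]], 't': [0.0354, 0.6229, 1.481]}
wrist {'camera_matrix': [[325.1923, 0.0, 280.1193], [0.0, 325.1923, 207.4076], [0.0, 0.0, 1.0]], 'R': [[0.3857, -0.9226, -0.0026], [-0.8832, -0.37, 0.2882], [-0.2669, -0.1089, -0.9576]], 't': [-0.5243, -0.0384, 0.3915]}
```

View pics/top0.png

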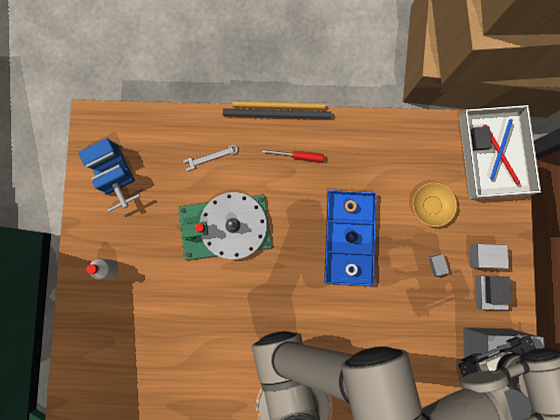

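View pics/scene0.png

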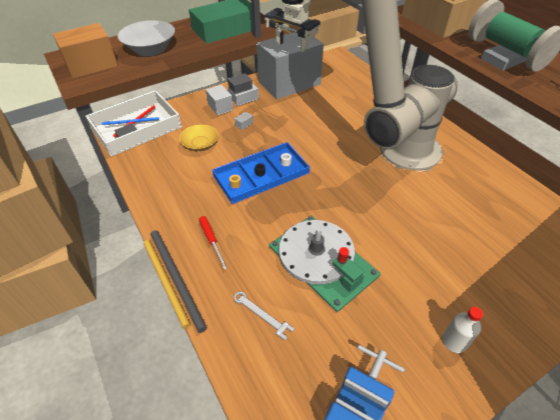

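View pics/wrist0.png

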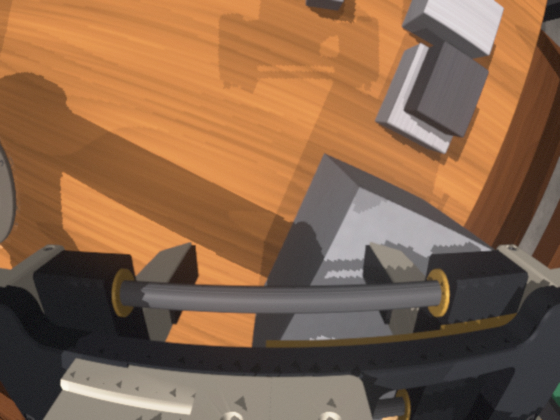

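The top view shows the brass bush at about row 206, col 351, in the bin's far compartment. The black bush is at (237,352) and the silver at (269,351). The arbor is at (225,232) and the red knob at (228,200). Next I'll triangulate these from the top and scene views.

```bash
cat > h.py <<'E'
from cell import robot
import cv2,numpy as np
def P(c):
    K=robot.get_calibration(c); return np.array(K['camera_matrix']),np.array(K['R']),np.array(K['t'])
def ray(c,pix,cal=None):
    K,R,t=cal if cal else P(c)
    x=(pix[1]-K[0,2])/K[0,0]; y=(pix[0]-K[1,2])/K[1,1]
    if c=='wrist':
        th=np.hypot(x,y); d=np.array([x/th*np.sin(th),y/th*np.sin(th),np.cos(th)]) if th>1e-9 else np.array([0,0,1.])
    else: d=np.array([x,y,1.]);d/=np.linalg.norm(d)
    return -R.T@t, R.T@d
def tri(rays):
    A=np.zeros((3,3));b=np.zeros(3)
    for o,d in rays:
        M=np.eye(3)-np.outer(d,d);A+=M;b+=M@o
    X=np.linalg.solve(A,b)
    return X,[np.linalg.norm((np.eye(3)-np.outer(d,d))@(X-o)) for o,d in rays]
def atz(r,z):
    o,d=r; return o+d*(z-o[2])/d[2]
def proj(c,X,cal=None):
    K,R,t=cal if cal else P(c); p=R@np.asarray(X)+t
    if c=='wrist':
        r=np.hypot(p[0],p[1]); th=np.arctan2(r,p[2]); x,y=(p[0]/r*th,p[1]/r*th)
    else: x,y=p[0]/p[2],p[1]/p[2]
    return np.array([K[1,1]*y+K[1,2],K[0,0]*x+K[0,2]])
E
python3 - <<'E'
from h import *
for n in ("brass_center","bright_center","dark_center","seat","knob","bin"):
    r={}
    for c in ("top","scene"):
        L=robot.tip_of(n,c)
        print(n,c,[(np.round(l['pixel'],1).tolist(),round(l['confidence'],2)) for l in L[:2]])
        if L: r[c]=ray(c,L[0]['pixel'])
    if len(r)==2:
        X,e=tri(list(r.values())); print('   ',np.round(X,4),np.round(e,4))
print(robot.observe()['time'])
E
```

```text
brass_center top [([204.9, 347.3], 0.39)]
brass_center scene [([253.2, 343.7], 0.57), ([182.3, 234.4], 0.5)]
    [ 0.5247  0.0141 -0.0627] [0.2071 0.2071]
bright_center top [([271.2, 352.6], 0.54)]
bright_center scene [([156.6, 286.7], 0.44)]
    [ 0.4123 -0.1734  0.0217] [0.001 0.001]
dark_center top [([234.6, 352.5], 0.48)]
dark_center scene [([308.9, 261.0], 0.48), ([168.8, 255.2], 0.45)]
    [ 0.5573 -0.3064 -1.1197] [0.0595 0.0595]
seat top [([224.4, 229.9], 0.8)]
seat scene [([236.9, 316.6], 0.79), ([244.0, 215.1], 0.41)]
    [0.5461 0.2039 0.0803] [0.0023 0.0023]
knob top [([228.6, 202.3], 0.56)]
knob scene [([251.9, 344.7], 0.5)]
    [0.5253 0.2876 0.098 ] [0.004 0.004]
bin top [([237.7, 351.0], 0.72)]
bin scene [([173.5, 260.2], 0.67)]
    [ 0.5179 -0.1722 -0.0051] [0.0005 0.0005]
0.75
```

Run:
```python
from h import *
from scipy.spatial.transform import Rotation as Ro
s=robot.observe(); Rt=Ro.from_euler('xyz',s['tool_rot']).as_matrix()
K,R,t=P('wrist'); print('cam pos in tool',np.round(Rt.T@(-R.T@t-s['tool_pos']),4)); print('cam axes in tool\n',np.round(Rt.T@R.T,3))
X,e=tri([ray('top',[206,351]),ray('scene',[182.3,234.4])]); print(X,e)
# bin outline
top=cv2.imread('pics/top0.png'); sc=cv2.imread('pics/scene0.png')
L=robot.outline_of('bin','top'); m=L[0]['region'].astype(np.uint8)
cs,_=cv2.findContours(m,cv2.RETR_EXTERNAL,cv2.CHAIN_APPROX_NONE); c=max(cs,key=cv2.contourArea)
b=cv2.boxPoints(cv2.minAreaRect(c)); 
W=[atz(ray('top',[q[1],q[0]]),0.03) for q in b]; print(np.round(W,3))
for i in range(4):
    v=W[(i+1)%4]-W[i]; print(np.linalg.norm(v[:2]),np.degrees(np.arctan2(v[1],v[0])))
big=cv2.resize(top[180:300,160:400],None,fx=3.3,fy=3.3,interpolation=cv2.INTER_CUBIC); cv2.imwrite('pics/topz.png',big)
big=cv2.resize(sc[130:310,200:400],None,fx=3.3,fy=3.3,interpolation=cv2.INTER_CUBIC); cv2.imwrite('pics/scz.png',big)
```

```text
cam pos in tool [ 0.0767  0.0004 -0.1584]
cam axes in tool
 [[ 0.001 -0.958 -0.288]
 [ 1.     0.001 -0.001]
 [ 0.001 -0.288  0.958]]
[ 0.61713938 -0.1693319   0.00677153] [np.float64(0.0014541138688490848), np.float64(0.0014541138688489244)]
[[ 0.375 -0.084  0.03 ]
 [ 0.665 -0.088  0.03 ]
 [ 0.665 -0.245  0.03 ]
 [ 0.374 -0.236  0.03 ]]
0.2907562300080697 -0.9205240198593322
0.15663705388282775 -90.20800414794466
0.2909720317466138 178.32530963051974
0.15280518387074454 89.73839358117634
```

View pics/scz.png

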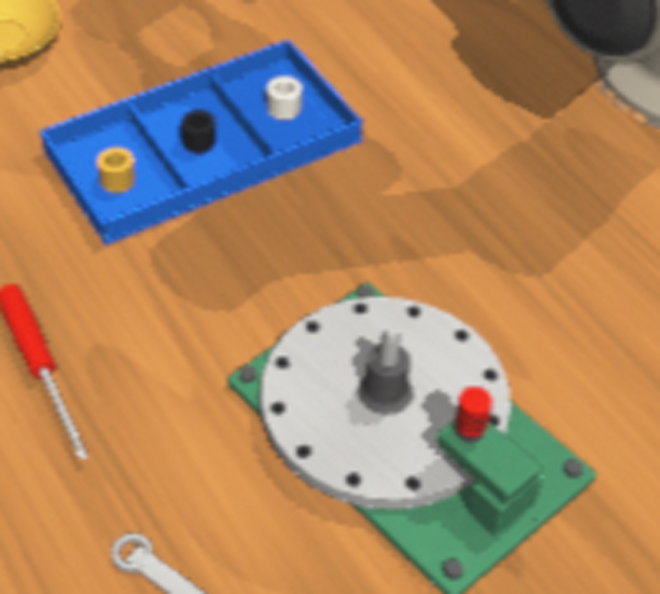

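View pics/topz.png

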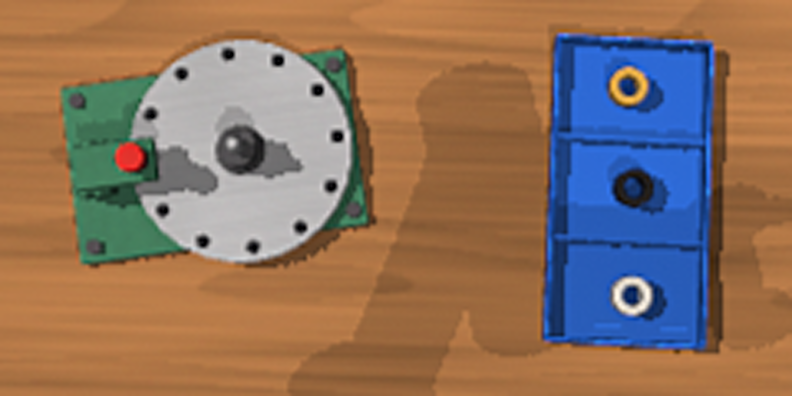

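Emit:
{"op": "apply_moves", "data": {"plan": [{"tx":0.06,"ty":-0.016,"tz":0,"yaw":0.1,"grip":1},{"tx":0.12,"ty":-0.032,"tz":0,"yaw":0.2,"grip":1},{"tx":0.18,"ty":-0.048,"tz":0,"yaw":0.3,"grip":1},{"tx":0.24,"ty":-0.064,"tz":0,"yaw":0.415,"grip":1},{"tx":0.3,"ty":-0.08,"tz":0.02,"yaw":0.415,"grip":1},{"tx":0.36,"ty":-0.096,"tz":0.03,"yaw":0.415,"grip":1},{"tx":0.42,"ty":-0.112,"tz":0.04,"yaw":0.415,"grip":1},{"tx":0.48,"ty":-0.128,"tz":0.05,"yaw":0.415,"grip":1}]}}

```text
time: 1.8
tool_pos: [0.5943, -0.1828, 0.1771]
tool_rot: [3.141, -0.0, -0.02]
contact_force: [0.1, -1.1, -0.4]
opening: 0.0916
```

Emit:
{"op": "apply_moves", "data": {"plan": [{"tx":0.017,"ty":-0.013,"tz":0.017,"yaw":0,"grip":1},{"tx":0.017,"ty":-0.013,"tz":0.017,"yaw":0,"grip":1},{"tx":0.017,"ty":-0.013,"tz":0.017,"yaw":0,"grip":1}]}}

```text
time: 2.17
tool_pos: [0.6096, -0.1722, 0.1607]
tool_rot: [3.141, 0.0, -0.021]
contact_force: [0.1, -0.8, 0.4]
opening: 0.0915
```

Run:
```python
from h import *
s=robot.observe(); print(s['time'],s['tool_pos'],s['tool_rot'])
cal=P('wrist'); p,d=robot.read_camera('wrist'); cv2.imwrite('pics/w1.png',p[:,:,::-1]); np.save('pics/w1d.npy',d)
np.savez('pics/w1.npz',K=cal[0],R=cal[1],t=cal[2],d=d,p=p)
for n in ('brass_center','bin'):
  for l in robot.tip_of(n,'wrist')[:2]: print(n,l['pixel'],l['confidence'],atz(ray('wrist',l['pixel'],cal),0.019 if n[1]=='r' else 0))
for l in robot.outline_of('brass_center','wrist')[:1]:
    m=l['region']; print(l['pixel'],m.sum(),l['confidence']); np.save('pics/w1m.npy',m)
    print('depth',np.percentile(d[m],[1,5,25,50]))
print('pred tool axis z=.034',proj('wrist',[*s['tool_pos'][:2],0.034],cal))
```

```text
2.175 [ 0.60957971 -0.1721961   0.16070842] [ 3.14115038e+00  7.46765196e-05 -2.06410686e-02]
brass_center [188.4, 271.0] 0.89 [ 0.61495611 -0.16438474  0.019     ]
bin [272.4, 272.0] 0.67 [ 0.51527486 -0.16210757  0.        ]
[199.0, 269.5] 1160 0.68
depth [0.28766318 0.28877606 0.29125404 0.29506339]
pred tool axis z=.034 [197.83023174 279.30243249]
```

View pics/w1.png

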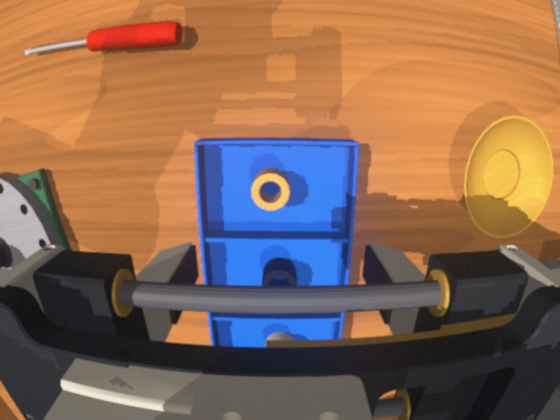

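The wrist view shows the brass bush's top ring at about (190,270), with clear room on all sides in the far compartment. Next I'll fit the ring's outline.

```bash
cat >> h.py <<'E'
def contour_to_plane(c,cnt,z,cal):
    return np.array([atz(ray(c,[q[1],q[0]],cal),z)[:2] for q in cnt.reshape(-1,2)])
def fitcirc(X):
    A=np.c_[2*X,np.ones(len(X))]; s=np.linalg.lstsq(A,(X**2).sum(1),rcond=None)[0]
    return s[:2],np.sqrt(s[2]+s[0]**2+s[1]**2)
E
python3 - <<'E'
from h import *
f=np.load('pics/w1.npz'); cal=(f['K'],f['R'],f['t']); p=f['p']; d=f['d']
cv2.imwrite('pics/w1z.png',cv2.resize(p[140:250,190:370,::-1],None,fx=4,fy=4,interpolation=cv2.INTER_CUBIC))
hsv=cv2.cvtColor(p,cv2.COLOR_RGB2HSV)
m=((hsv[...,0]>10)&(hsv[...,0]<35)&(hsv[...,1]>90)&(hsv[...,2]>110)).astype(np.uint8)
m[:150]=0;m[230:]=0;m[:,:230]=0;m[:,310:]=0
cs,h=cv2.findContours(m,cv2.RETR_CCOMP,cv2.CHAIN_APPROX_NONE)
for c in cs:
    if len(c)<15: continue
    print(len(c),cv2.contourArea(c),cv2.fitEllipse(c))
    for z in (0.034,0.03): 
        X=contour_to_plane('wrist',c,z,cal); print(z,fitcirc(X))
# depth check
R,t,K=cal[1],cal[2],cal[0]
ys,xs=np.nonzero(m); 
Z=[]
for y,x in zip(ys,xs):
    o,dd=ray('wrist',[y,x],cal); dc=(R@dd)[2]; Z.append((o+dd*d[y,x]/dc)[2])
print('z of top',np.percentile(Z,[5,25,50,75,95]))
E
```

```text
107 1059.5 ((270.0369873046875, 190.49456787109375), (36.218238830566406, 37.34937286376953), 130.71214294433594)
0.034 (array([ 0.61637801, -0.16393329]), np.float64(0.016864336585132023))
0.03 (array([ 0.61539433, -0.16378471]), np.float64(0.01710091613346235))
61 369.5 ((269.5392150878906, 190.99412536621094), (21.033926010131836, 22.6444149017334), 38.797672271728516)
0.034 (array([ 0.61603685, -0.16351194]), np.float64(0.00999112259477329))
0.03 (array([ 0.61504839, -0.16335744]), np.float64(0.010131281993230018))
z of top [0.03138794 0.03379303 0.03442548 0.03496381 0.03565183]
```

View pics/w1z.png

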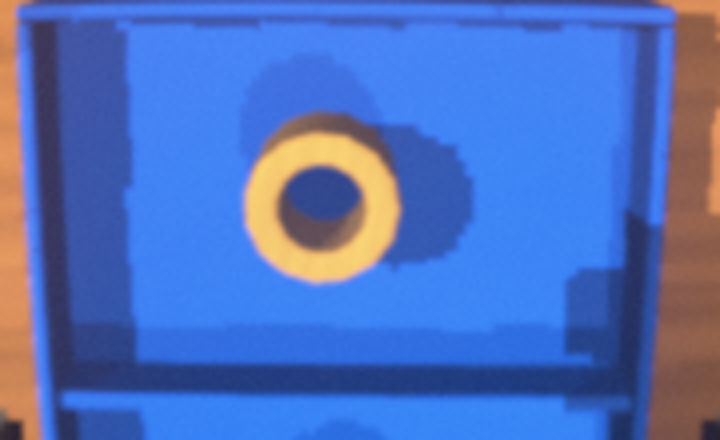

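Run:
```python
from h import *
s=robot.observe(); print(s['time'],s['tool_pos'],s['tool_rot'])
cal=P('wrist'); p,d=robot.read_camera('wrist')
hsv=cv2.cvtColor(p,cv2.COLOR_RGB2HSV)
m=((hsv[...,0]>10)&(hsv[...,0]<35)&(hsv[...,1]>90)&(hsv[...,2]>110)).astype(np.uint8)
m[:150]=0;m[230:]=0;m[:,:230]=0;m[:,310:]=0
cs,h=cv2.findContours(m,cv2.RETR_CCOMP,cv2.CHAIN_APPROX_NONE)
for c in cs:
    if len(c)<15: continue
    print(len(c),fitcirc(contour_to_plane('wrist',c,.034,cal)))
```

```text
2.375 [ 0.60966647 -0.17265097  0.1613351 ] [ 3.14092750e+00 -1.23301082e-03 -2.17484018e-02]
106 (array([ 0.61635328, -0.16398493]), np.float64(0.01686872498777271))
62 (array([ 0.61608902, -0.16353671]), np.float64(0.01010597854495225))
```

Emit:
{"op": "apply_moves", "data": {"plan": [{"tx":0.0065,"ty":-0.009,"tz":0.03,"yaw":0,"grip":0.3},{"tx":0.0065,"ty":-0.009,"tz":0.07,"yaw":0,"grip":0.3},{"tx":0.0065,"ty":-0.009,"tz":0.1,"yaw":0,"grip":0.3},{"tx":0.0065,"ty":-0.009,"tz":0.112,"yaw":0,"grip":0.3},{"tx":0.0065,"ty":-0.009,"tz":0.112,"yaw":0,"grip":0.3}]}}

```text
time: 3.05
tool_pos: [0.6166, -0.163, 0.0483]
tool_rot: [-3.142, 0.0, -0.021]
contact_force: [0.9, -1.0, 0.9]
opening: 0.0602
```

Run:
```python
from h import *
cal=P('wrist'); p,d=robot.read_camera('wrist')
s=robot.observe(); print(s['time'],s['tool_pos'],s['tool_rot'],s['opening'])
cv2.imwrite('pics/w2.png',p[:,:,::-1])
```

```text
3.1 [ 0.61717754 -0.16314423  0.0493016 ] [ 3.14104861e+00 -1.29430881e-03 -2.05369381e-02] 0.05987229423381688
```

View pics/w2.png

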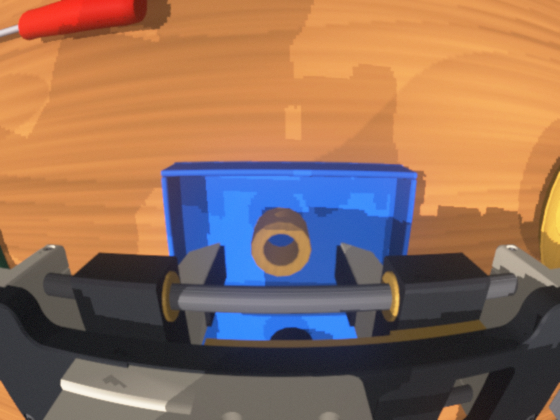

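The bush at (242,281) lies midway between the fingertips (cols 222 and 338). I'll go down and grip it.

Emit:
{"op": "apply_moves", "data": {"plan": [{"tx":-0.001,"ty":0,"tz":0.025,"yaw":0,"grip":0.3},{"tx":-0.001,"ty":0,"tz":0.04,"yaw":0,"grip":0.3},{"tx":-0.001,"ty":0,"tz":0.04,"yaw":0,"grip":0.3}], "force": 20}}

```text
time: 3.48
tool_pos: [0.6154, -0.1626, 0.008]
tool_rot: [-3.141, 0.001, -0.02]
contact_force: [0.0, -0.0, 0.6]
opening: 0.0594
```

Emit:
{"op": "apply_moves", "data": {"plan": [{"tx":0,"ty":0,"tz":0,"yaw":0,"grip":-0.4},{"tx":0,"ty":0,"tz":0,"yaw":0,"grip":-0.4},{"tx":0,"ty":0,"tz":0,"yaw":0,"grip":-0.4},{"tx":0,"ty":0,"tz":0,"yaw":0,"grip":-0.4}], "force": 25}}

```text
time: 3.98
tool_pos: [0.6161, -0.1628, 0.009]
tool_rot: [3.141, -0.001, -0.02]
contact_force: [0.7, 0.3, 4.0]
opening: 0.0357
```

Emit:
{"op": "apply_moves", "data": {"plan": [{"tx":0,"ty":0,"tz":-0.02,"yaw":0,"grip":-0.4},{"tx":0,"ty":0,"tz":-0.06,"yaw":0,"grip":-0.4},{"tx":0,"ty":0,"tz":-0.12,"yaw":0,"grip":-0.4},{"tx":0,"ty":0,"tz":-0.16,"yaw":0,"grip":-0.4},{"tx":0,"ty":0,"tz":-0.19,"yaw":0,"grip":-0.4},{"tx":0,"ty":0,"tz":-0.19,"yaw":0,"grip":-0.4}]}}

```text
time: 4.72
tool_pos: [0.6167, -0.163, 0.2008]
tool_rot: [3.14, -0.005, -0.02]
contact_force: [0.4, -0.4, -1.4]
opening: 0.0359
```

Run:
```python
from h import *
s=robot.observe(); print(s['time'],s['tool_pos'],s['tool_rot'],s['opening'],s['contact_force'])
cal=P('wrist'); p,d=robot.read_camera('wrist')
np.savez('pics/w3.npz',K=cal[0],R=cal[1],t=cal[2],d=d,p=p,tp=s['tool_pos'],tr=s['tool_rot'])
cv2.imwrite('pics/w3.png',p[:,:,::-1])
```

```text
4.725 [ 0.61674425 -0.16302294  0.20077338] [ 3.13975532 -0.00482925 -0.02010066] 0.035852038952218626 [ 0.35518251 -0.4122225  -1.43422926]
```

View pics/w3.png

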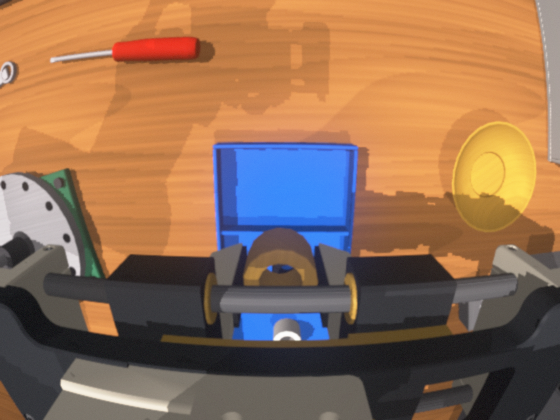

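Emit:
{"op": "apply_moves", "data": {"plan": [{"tx":-0.01,"ty":-0.04,"tz":-0.02,"yaw":0,"grip":-0.4},{"tx":-0.02,"ty":-0.09,"tz":-0.02,"yaw":0,"grip":-0.4},{"tx":-0.03,"ty":-0.14,"tz":-0.02,"yaw":0,"grip":-0.4},{"tx":-0.04,"ty":-0.19,"tz":-0.02,"yaw":0,"grip":-0.4},{"tx":-0.055,"ty":-0.24,"tz":-0.02,"yaw":0,"grip":-0.4},{"tx":-0.065,"ty":-0.29,"tz":-0.02,"yaw":0,"grip":-0.4},{"tx":-0.075,"ty":-0.335,"tz":-0.02,"yaw":0,"grip":-0.4},{"tx":-0.0785,"ty":-0.365,"tz":-0.02,"yaw":0,"grip":-0.4}]}}

```text
time: 5.78
tool_pos: [0.5428, 0.2057, 0.2158]
tool_rot: [3.141, 0.004, -0.019]
contact_force: [0.3, -0.3, -0.3]
opening: 0.0357
```

Emit:
{"op": "apply_moves", "data": {"plan": [{"tx":0,"ty":0,"tz":0,"yaw":0,"grip":-0.4},{"tx":0,"ty":0,"tz":0,"yaw":0,"grip":-0.4},{"tx":0,"ty":0,"tz":0,"yaw":0,"grip":-0.4}]}}

```text
time: 6.15
tool_pos: [0.5446, 0.2027, 0.2176]
tool_rot: [3.141, 0.001, -0.022]
contact_force: [-0.3, -0.7, -1.4]
opening: 0.0357
```

Run:
```python
from h import *
s=robot.observe(); print(s['time'],s['tool_pos'],s['tool_rot'],s['opening'],s['contact_force'])
cal=P('wrist'); p,d=robot.read_camera('wrist')
np.savez('pics/w4.npz',K=cal[0],R=cal[1],t=cal[2],d=d,p=p,tp=s['tool_pos'],tr=s['tool_rot'])
cv2.imwrite('pics/w4.png',p[:,:,::-1])
for n,z in (('seat',.075),('knob',.1)):
  for l in robot.tip_of(n,'wrist')[:2]: print(n,l['pixel'],l['confidence'],atz(ray('wrist',l['pixel'],cal),z))
```

```text
6.15 [0.54462719 0.20266621 0.21763519] [ 3.14094533e+00  1.07886335e-03 -2.16487588e-02] 0.03573746320190999 [-0.27294338 -0.65031999 -1.39962757]
seat [193.3, 281.0] 0.87 [0.54461604 0.20105462 0.075     ]
knob [218.2, 183.2] 0.86 [0.52954145 0.29176297 0.1       ]
```

View pics/w4.png

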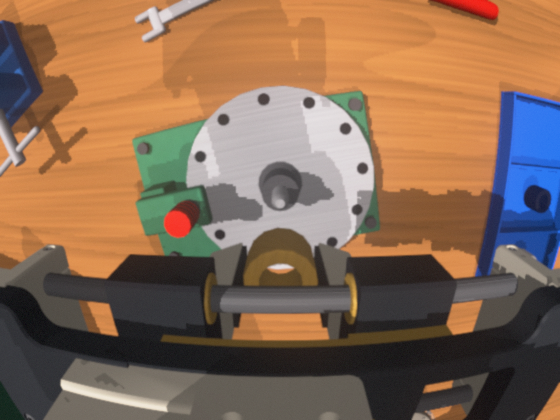

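The arbor and shoulder show at about (188,281), with the tip near (197,280). The knob is at (220,181) and the bush is held in the jaws at (260,280). Next I'll measure the arbor axis closely.

Run:
```python
from h import *
f=np.load('pics/w4.npz'); cal=(f['K'],f['R'],f['t']); p=f['p']; d=f['d']; K,R,t=cal
cv2.imwrite('pics/w4z.png',cv2.resize(p[150:240,150:320,::-1],None,fx=4.5,fy=4.5,interpolation=cv2.INTER_CUBIC))
pts=np.full(d.shape+(3,),np.nan)
for y in range(140,260):
    for x in range(140,340):
        if d[y,x]>0:
            o,dd=ray('wrist',[y,x],cal); pts[y,x]=o+dd*d[y,x]/(R@dd)[2]
np.save('pics/pts4.npy',pts)
def sel(lo,hi,x0,x1,y0,y1):
    m=np.zeros(d.shape,bool); m[y0:y1,x0:x1]=1
    return m&(pts[...,2]>lo)&(pts[...,2]<hi)
m=sel(.06,.13,250,310,160,215); print('arbor z',np.percentile(pts[m][:,2],[5,25,50,75,95,99.5]),m.sum())
for lo,hi in ((.068,.08),(.085,.108),(.105,.116)):
    q=pts[sel(lo,hi,250,310,160,215)]; print(lo,hi,len(q),np.round(q.mean(0),4),np.round(q.min(0),4),np.round(q.max(0),4))
q=pts[sel(.11,.125,150,210,195,240)]; print('knob top',len(q),np.round(np.median(q,0),4),np.round(q.min(0),4),np.round(q.max(0),4))
for X in ([.5446,.2011,.111],[.5446,.2011,.075]): print(proj('wrist',X,cal))
```

```text
arbor z [0.07018776 0.07510368 0.07586545 0.08989809 0.11119723 0.11248497] 1156
0.068 0.08 773 [0.5485 0.2019 0.0754] [0.5277 0.1848 0.0682] [0.5632 0.2193 0.0789]
0.085 0.108 180 [0.5492 0.2018 0.1006] [0.5376 0.1947 0.0854] [0.553  0.2092 0.1079]
0.105 0.116 199 [0.5466 0.2019 0.1092] [0.5393 0.1951 0.105 ] [0.5528 0.2088 0.1132]
knob top 654 [0.5312 0.2913 0.1173] [0.5175 0.2795 0.11  ] [0.5428 0.3051 0.1194]
[203.84573126 281.05159339]
[193.31719981 280.95282718]
```

View pics/w4z.png

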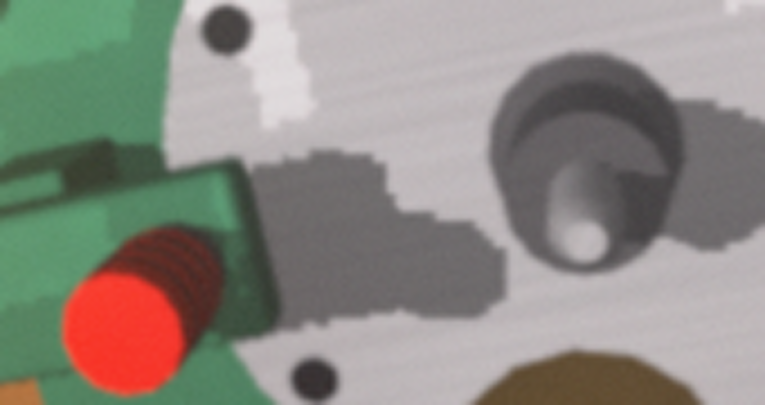

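Run:
```python
from h import *
from scipy.spatial.transform import Rotation as Ro
f=np.load('pics/w4.npz'); cal=(f['K'],f['R'],f['t']); p=f['p']
Rt=Ro.from_euler('xyz',f['tr']).as_matrix(); tp=f['tp']
S=6; r0,c0=150,225
im=cv2.resize(p[r0:r0+100,c0:c0+115,::-1],None,fx=S,fy=S,interpolation=cv2.INTER_CUBIC)
def circ(cx,cy,z,r,col,tool=False):
    a=np.linspace(0,2*np.pi,90); q=[]
    for t in a:
        X=np.array([cx+r*np.cos(t),cy+r*np.sin(t),z])
        if tool: X=tp+Rt@X
        y,x=proj('wrist',X,cal); q.append([(x-c0+.5)*S-.5,(y-r0+.5)*S-.5])
    cv2.polylines(im,[np.round(q).astype(int)],True,col,1)
ax,ay=.5455,.2020
circ(ax,ay,.075,.018,(0,255,255)); circ(ax,ay,.075,.0078,(0,255,0)); circ(ax,ay,.100,.0078,(0,255,0)); circ(ax,ay,.111,.004,(0,0,255))
circ(0,0,-.025,.018,(255,255,0),True); circ(0,0,-.025,.010,(255,255,0),True)
cv2.imwrite('pics/w4o.png',im)
f=np.load('pics/w4.npz')
g=cv2.cvtColor(p,cv2.COLOR_RGB2GRAY); print(g[196:212,272:290])
```

```text
[[129 138 141 143 139 135 132 126 119 114 108 103  97  91  87  85  79  73]
 [132 142 146 147 144 141 138 128 126 118 112 104  97  91  88  83  80  72]
 [139 147 150 151 151 147 144 142 136 129 117 110 100  90  86  83  79  75]
 [143 149 155 157 157 158 160 161 160 154 140 117  99  92  85  84  80  73]
 [139 153 158 161 167 173 177 177 179 180 168 143 111  92  88  83  81  73]
 [139 150 158 166 174 179 181 184 187 185 181 165 132 101  89  84  76  72]
 [138 149 156 169 177 181 184 186 188 188 183 175 150 108  88  81  76  71]
 [132 145 155 168 180 181 183 187 187 186 183 177 155 113  89  82  80  77]
 [119 133 148 164 176 182 186 187 187 183 182 177 152 111  87  85  86  89]
 [108 124 139 153 171 180 185 187 184 182 183 173 142 101  84  85  91  96]
 [103 110 125 139 157 173 183 183 183 181 173 151 117  88  84  87  93  97]
 [ 98 100 106 117 132 151 164 169 169 164 149 121  94  85  87  94  99 107]
 [113 102 101 101 108 118 126 130 128 119 107  95  91  93  99 106 121 139]
 [147 126 117 110 105 104 103 101  99  96  98 103 107 111 122 139 157 173]
 [174 164 153 142 137 131 125 122 120 123 129 133 141 149 160 173 181 184]
 [182 182 177 176 176 173 167 161 161 167 173 177 175 178 180 184 186 185]]
```

View pics/w4o.png

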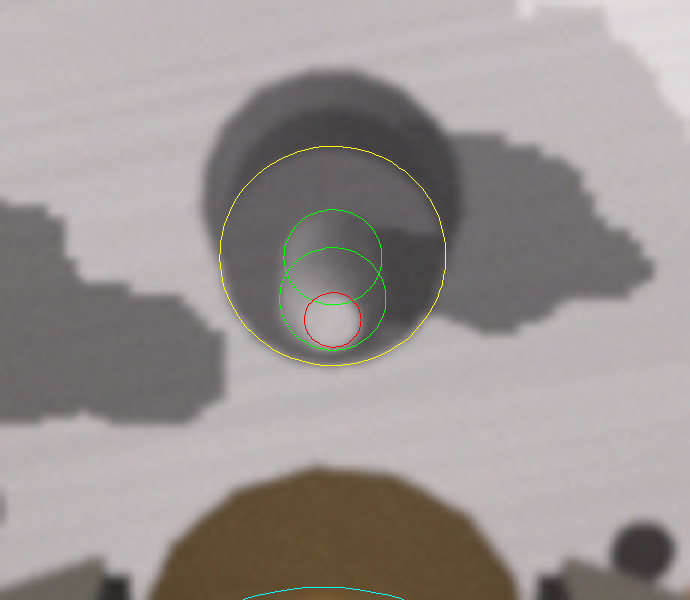

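Run:
```python
from h import *
from scipy.spatial.transform import Rotation as Ro
f=np.load('pics/w4.npz'); cal=(f['K'],f['R'],f['t']); p=f['p']
Rt=Ro.from_euler('xyz',f['tr']).as_matrix(); tp=f['tp']
S=6; r0,c0=215,225
im=cv2.resize(p[r0:r0+85,c0:c0+115,::-1],None,fx=S,fy=S,interpolation=cv2.INTER_CUBIC)
im=cv2.convertScaleAbs(im,alpha=1.6)
def circ(cx,cy,z,r,col):
    a=np.linspace(0,2*np.pi,90); q=[]
    for t in a:
        X=tp+Rt@np.array([cx+r*np.cos(t),cy+r*np.sin(t),z])
        y,x=proj('wrist',X,cal); q.append([(x-c0+.5)*S-.5,(y-r0+.5)*S-.5])
    cv2.polylines(im,[np.round(q).astype(int)],True,col,1)
circ(0,0,-.025,.018,(255,255,0)); circ(0,0,-.025,.010,(255,255,0)); circ(0,0,.005,.018,(0,0,255)); circ(0,0,.005,.010,(0,255,0))
cv2.imwrite('pics/w4p.png',im)
```

```text
(no output)
```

View pics/w4p.png

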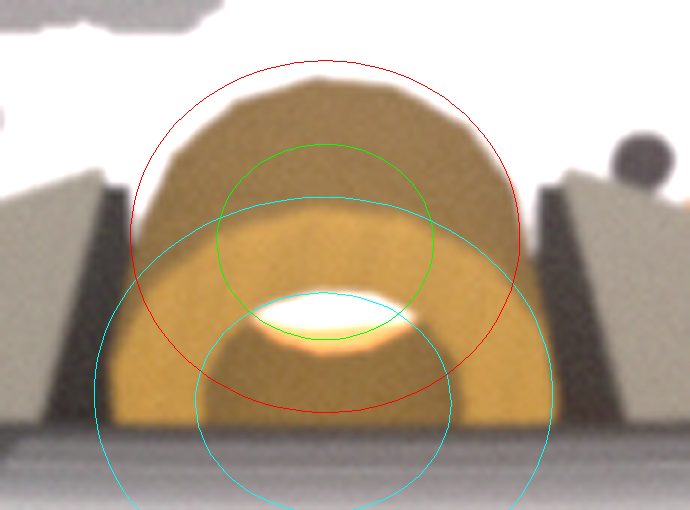

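The arbor overlay at (0.5455, 0.2020) fits the picture. The bush appears about 0.8 mm toward −x in the tool frame and 0.6 mm toward +y, so I'll shift for that and go down to just above the tip.

Emit:
{"op": "apply_moves", "data": {"plan": [{"tx":0.0017,"ty":0,"tz":0.04,"yaw":0,"grip":-0.4},{"tx":0.0017,"ty":0,"tz":0.075,"yaw":0,"grip":-0.4},{"tx":0.0017,"ty":0,"tz":0.092,"yaw":0,"grip":-0.4},{"tx":0.0017,"ty":0,"tz":0.092,"yaw":0,"grip":-0.4},{"tx":0.0017,"ty":0,"tz":0.092,"yaw":0,"grip":-0.4}]}}

```text
time: 6.92
tool_pos: [0.547, 0.2037, 0.1273]
tool_rot: [-3.141, -0.002, -0.021]
contact_force: [0.6, 0.3, -0.5]
opening: 0.036
```

Run:
```python
from h import *
s=robot.observe(); print(s['time'],s['tool_pos'],s['tool_rot'],s['opening'],s['contact_force'])
cal=P('wrist'); p,d=robot.read_camera('wrist')
np.savez('pics/w5.npz',K=cal[0],R=cal[1],t=cal[2],d=d,p=p,tp=s['tool_pos'],tr=s['tool_rot'])
cv2.imwrite('pics/w5.png',p[:,:,::-1])
r0,c0,S=195,215,5
im=cv2.convertScaleAbs(cv2.resize(p[r0:r0+110,c0:c0+130,::-1],None,fx=S,fy=S,interpolation=cv2.INTER_CUBIC),alpha=1.5)
cv2.imwrite('pics/w5z.png',im)
q,_=robot.read_camera('scene')
cv2.imwrite('pics/s5z.png',cv2.resize(q[200:300,260:400,::-1],None,fx=5,fy=5,interpolation=cv2.INTER_CUBIC))
```

```text
6.925 [0.54700159 0.2037172  0.12732862] [-3.14125979e+00 -1.71006910e-03 -2.05928000e-02] 0.03596860581849287 [ 0.56176273  0.26840149 -0.52201387]
```

View pics/w5z.png

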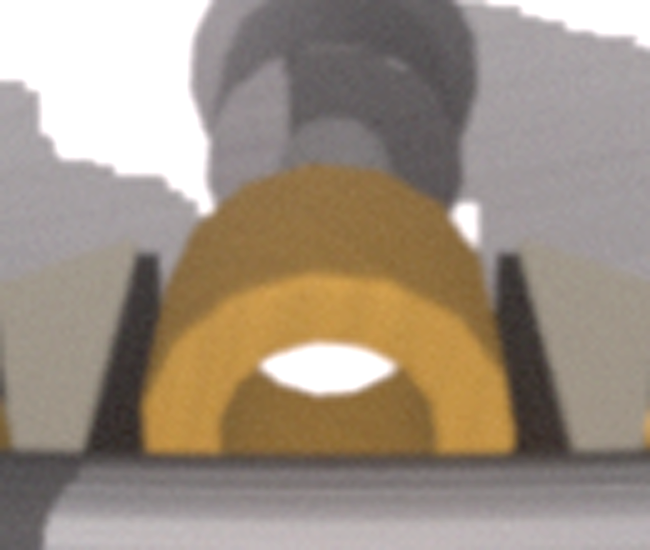

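View pics/s5z.png

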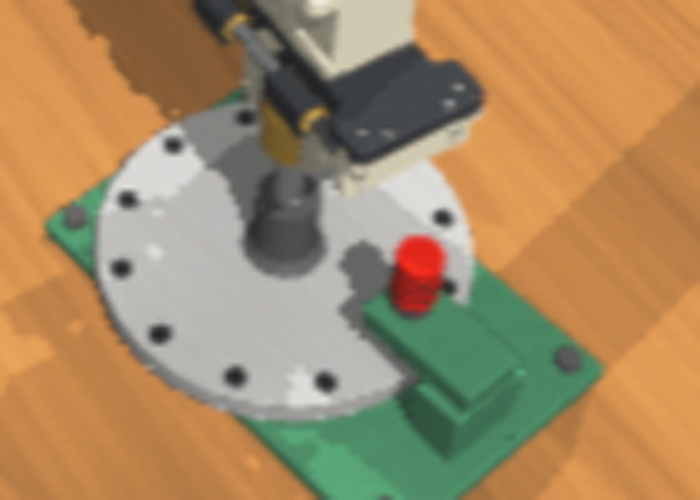

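The arbor sits about 1.2 mm toward tool +y of the bush axis. That agrees with the measured pose of (0.5470, 0.2037) against the target (0.5463, 0.2026). I'll correct and descend gently.

Emit:
{"op": "apply_moves", "data": {"plan": [{"tx":-0.0007,"ty":0.0011,"tz":0,"yaw":0,"grip":-0.4},{"tx":-0.0007,"ty":0.0011,"tz":0.006,"yaw":0,"grip":-0.4},{"tx":-0.0007,"ty":0.0011,"tz":0.012,"yaw":0,"grip":-0.4},{"tx":-0.0007,"ty":0.0011,"tz":0.018,"yaw":0,"grip":-0.4},{"tx":-0.0007,"ty":0.0011,"tz":0.018,"yaw":0,"grip":-0.4}]}}

```text
time: 7.65
tool_pos: [0.5451, 0.2026, 0.1075]
tool_rot: [3.141, 0.002, -0.02]
contact_force: [0.5, -0.8, -0.4]
opening: 0.0355
```

Emit:
{"op": "apply_moves", "data": {"plan": [{"tx":0,"ty":0,"tz":0.005,"yaw":0,"grip":-0.4},{"tx":0,"ty":0,"tz":0.01,"yaw":0,"grip":-0.4},{"tx":0,"ty":0,"tz":0.015,"yaw":0,"grip":-0.4},{"tx":0,"ty":0,"tz":0.015,"yaw":0,"grip":-0.4}]}}

```text
time: 8.15
tool_pos: [0.5452, 0.2027, 0.0927]
tool_rot: [3.141, 0.001, -0.02]
contact_force: [-0.3, 0.8, -0.6]
opening: 0.036
```

Run:
```python
from h import *
s=robot.observe(); print(s['time'],s['tool_pos'],s['tool_rot'],s['opening'],s['contact_force'])
p,d=robot.read_camera('wrist')
r0,c0,S=195,215,5
im=cv2.convertScaleAbs(cv2.resize(p[r0:r0+110,c0:c0+130,::-1],None,fx=S,fy=S,interpolation=cv2.INTER_CUBIC),alpha=1.5)
cv2.imwrite('pics/w6z.png',im)
```

```text
8.15 [0.54521555 0.20265618 0.09274298] [ 3.14121786e+00  1.03134843e-03 -2.01368152e-02] 0.03597416153142533 [-0.30277095  0.77737619 -0.64601081]
```

View pics/w6z.png

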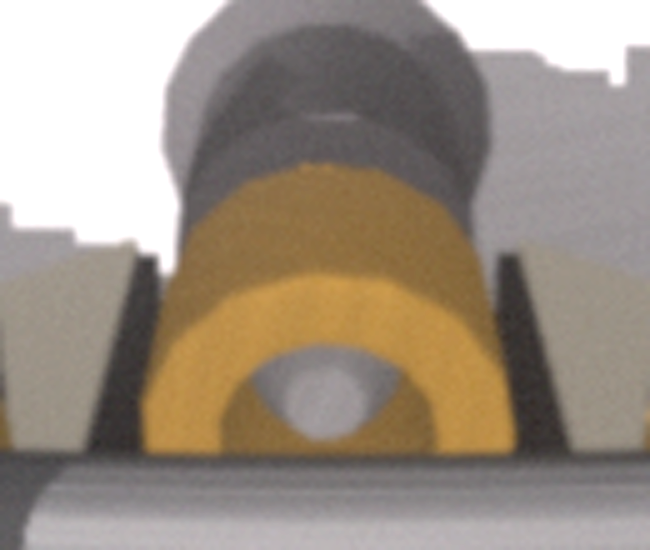

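The arbor tip shows centred inside the bore at zoom (400,327), and no force is reported. I'll go on down to the shoulder.

Emit:
{"op": "apply_moves", "data": {"plan": [{"tx":0,"ty":0,"tz":0.004,"yaw":0,"grip":-0.4},{"tx":0,"ty":0,"tz":0.008,"yaw":0,"grip":-0.4},{"tx":0,"ty":0,"tz":0.0115,"yaw":0,"grip":-0.4},{"tx":0,"ty":0,"tz":0.0115,"yaw":0,"grip":-0.4}]}}

```text
time: 8.7
tool_pos: [0.5453, 0.2027, 0.0814]
tool_rot: [3.141, 0.001, -0.02]
contact_force: [0.7, 0.7, -0.5]
opening: 0.036
```

Emit:
{"op": "apply_moves", "data": {"plan": [{"tx":0,"ty":0,"tz":0.001,"yaw":0,"grip":-0.4},{"tx":0,"ty":0,"tz":0.0015,"yaw":0,"grip":-0.4},{"tx":0,"ty":0,"tz":0.0015,"yaw":0,"grip":-0.4}]}}

```text
time: 9.07
tool_pos: [0.5456, 0.2028, 0.0804]
tool_rot: [3.142, -0.0, -0.02]
contact_force: [0.8, 0.3, -1.4]
opening: 0.0358
```

Emit:
{"op": "apply_moves", "data": {"plan": [{"tx":0,"ty":0,"tz":0.001,"yaw":0,"grip":-0.4},{"tx":0,"ty":0,"tz":0.001,"yaw":0,"grip":-0.4}]}}

```text
time: 9.32
tool_pos: [0.5457, 0.2028, 0.08]
tool_rot: [-3.142, -0.001, -0.02]
contact_force: [-2.8, -0.6, 3.7]
opening: 0.0359
```

Contact shows at z = 0.080, as expected. Releasing.

Emit:
{"op": "apply_moves", "data": {"plan": [{"tx":0,"ty":0,"tz":0,"yaw":0,"grip":0.2},{"tx":0,"ty":0,"tz":0,"yaw":0,"grip":0.3},{"tx":0,"ty":0,"tz":0,"yaw":0,"grip":0.3},{"tx":0,"ty":0,"tz":0,"yaw":0,"grip":0.3}]}}

```text
time: 9.82
tool_pos: [0.5455, 0.2027, 0.0791]
tool_rot: [3.141, 0.0, -0.02]
contact_force: [0.7, 0.5, 0.7]
opening: 0.0596
```

Emit:
{"op": "apply_moves", "data": {"plan": [{"tx":0,"ty":0,"tz":-0.02,"yaw":0,"grip":0.3},{"tx":0,"ty":0,"tz":-0.06,"yaw":0,"grip":0.3},{"tx":0,"ty":0,"tz":-0.1,"yaw":0,"grip":0.3},{"tx":0,"ty":0,"tz":-0.13,"yaw":0,"grip":0.3},{"tx":0,"ty":0,"tz":-0.13,"yaw":0,"grip":0.3}]}}

```text
time: 10.45
tool_pos: [0.5468, 0.203, 0.2118]
tool_rot: [-3.14, -0.005, -0.02]
contact_force: [-0.3, 0.3, -0.5]
opening: 0.0598
```

Run:
```python
from h import *
s=robot.observe(); print(s['time'],s['tool_pos'],s['tool_rot'],s['opening'],s['contact_force'],s['qpos'])
cal=P('wrist'); p,d=robot.read_camera('wrist')
np.savez('pics/w7.npz',K=cal[0],R=cal[1],t=cal[2],d=d,p=p,tp=s['tool_pos'],tr=s['tool_rot'])
cv2.imwrite('pics/w7.png',p[:,:,::-1])
K,R,t=cal
pts=np.full(d.shape+(3,),np.nan)
for y in range(140,260):
    for x in range(120,340):
        if d[y,x]>0:
            o,dd=ray('wrist',[y,x],cal); pts[y,x]=o+dd*d[y,x]/(R@dd)[2]
hsv=cv2.cvtColor(p,cv2.COLOR_RGB2HSV)
m=((hsv[...,0]>10)&(hsv[...,0]<35)&(hsv[...,1]>90)&(hsv[...,2]>60)); m[:140]=0;m[250:]=0;m[:,:230]=0;m[:,340:]=0
q=pts[m]; print('brass',m.sum(),np.nanpercentile(q[:,2],[25,50,75,90,95,99]))
top=q[(q[:,2]>.098)&(q[:,2]<.112)]; print(len(top),np.round(top.min(0),4),np.round(top.max(0),4),np.median(top,0))
mr=((hsv[...,0]<8)|(hsv[...,0]>172))&(hsv[...,1]>150)&(hsv[...,2]>150); mr[:140]=0;mr[260:]=0;mr[:,:120]=0;mr[:,240:]=0
mr=mr.astype(np.uint8); cs,_=cv2.findContours(mr,cv2.RETR_EXTERNAL,cv2.CHAIN_APPROX_NONE); c=max(cs,key=cv2.contourArea)
print('knob top circle',fitcirc(contour_to_plane('wrist',c,.117,cal)), 'z',np.nanmedian(pts[mr>0][:,2]))
for n in ('knob','brass_center'):
  for l in robot.tip_of(n,'wrist')[:2]: print(n,l['pixel'],l['confidence'],atz(ray('wrist',l['pixel'],cal),.1 if n=='knob' else .09))
```

```text
10.45 [0.54681453 0.20304053 0.21180436] [-3.14037355 -0.00531185 -0.02012132] 0.05977847890339164 [-0.2596983   0.27727382 -0.51808715] [ 2.24234705e-01  4.57423116e-01  1.38652180e+00 -1.06312343e-04
  1.29219874e+00  1.81517807e+00]
brass 1175 [0.1030591  0.10503324 0.10565033 0.1061102  0.1064083  0.10683086]
960 [0.5282 0.1847 0.0981] [0.5629 0.219  0.1073] [0.54641284 0.20216672 0.10525945]
knob top circle (array([0.53011765, 0.29283822]), np.float64(0.012248703816587748)) z 0.11749200569629537
knob [221.6, 181.7] 0.71 [0.53100072 0.29224117 0.1       ]
knob [197.5, 539.2] 0.58 [ 0.54892903 -0.082507    0.1       ]
brass_center [205.5, 279.0] 0.56 [0.54165195 0.2036129  0.09      ]
```

View pics/w7.png

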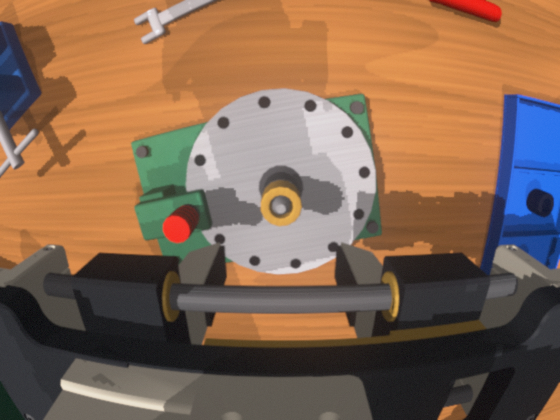

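The bush is seated: its top is at z = 0.105 and the arbor tip shows through the bore. The knob at (0.530, 0.2926) lies 92 mm from the arbor, as the text says. I'll move above it, with the jaws along the fixture's y.

Emit:
{"op": "apply_moves", "data": {"plan": [{"tx":-0.008,"ty":-0.04,"tz":0,"yaw":-0.09,"grip":0.3},{"tx":-0.0186,"ty":-0.09,"tz":0.01,"yaw":-0.187,"grip":0.3},{"tx":-0.0186,"ty":-0.0903,"tz":0.03,"yaw":-0.187,"grip":0.3},{"tx":-0.0186,"ty":-0.0903,"tz":0.03,"yaw":-0.187,"grip":0.3},{"tx":-0.0186,"ty":-0.0903,"tz":0.03,"yaw":-0.187,"grip":0.3}]}}

```text
time: 11.22
tool_pos: [0.5289, 0.2929, 0.1791]
tool_rot: [3.141, 0.001, 0.166]
contact_force: [0.6, 0.9, -0.2]
opening: 0.0598
```

```bash
cat > k.py <<'E'
from h import *
import sys
from scipy.spatial.transform import Rotation as Ro
s=robot.observe(); print(s['time'],s['tool_pos'],s['tool_rot'],s['opening'],s['contact_force'])
cal=P('wrist'); p,d=robot.read_camera('wrist')
cv2.imwrite('pics/%s.png'%sys.argv[1],p[:,:,::-1])
hsv=cv2.cvtColor(p,cv2.COLOR_RGB2HSV)
mr=((hsv[...,0]<8)|(hsv[...,0]>172))&(hsv[...,1]>150)&(hsv[...,2]>150); mr[:130]=0;mr[300:]=0;mr[:,:220]=0;mr[:,340:]=0
mr=mr.astype(np.uint8); cs,_=cv2.findContours(mr,cv2.RETR_EXTERNAL,cv2.CHAIN_APPROX_NONE); c=max(cs,key=cv2.contourArea)
zt=float(sys.argv[2])
X,r=fitcirc(contour_to_plane('wrist',c,zt,cal)); print('knob top',X,r,cv2.boundingRect(c))
Rt=Ro.from_euler('xyz',s['tool_rot']).as_matrix(); print('in tool',Rt.T@(np.r_[X,zt]-s['tool_pos']))
K,R,t=cal; zz=[]
for y,x in zip(*np.nonzero(mr)):
    if d[y,x]>0:
        o,dd=ray('wrist',[y,x],cal); zz.append((o+dd*d[y,x]/(R@dd)[2])[2])
print('z top',np.percentile(zz,[10,50,90]))
E
python3 k.py w8 .117
```

```text
11.225 [0.52891095 0.29290784 0.17906845] [3.14124482e+00 7.70348207e-04 1.66034161e-01] 0.05976558079416918 [ 0.55528545  0.90377174 -0.24931956]
knob top [0.53179669 0.29382988] 0.01104523914312718 (263, 203, 34, 31)
in tool [ 0.00304626 -0.00045401  0.06206597]
z top [0.1164881  0.11744421 0.11821657]
```

View pics/w8.png

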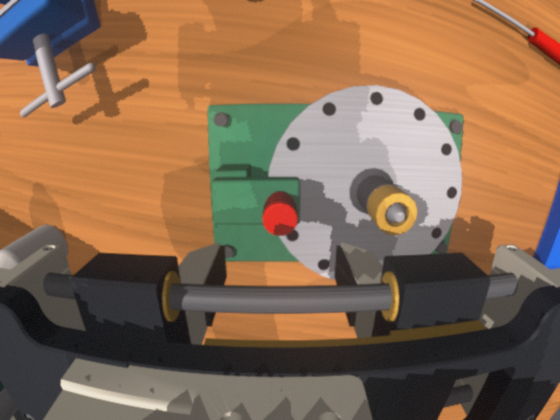

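Emit:
{"op": "apply_moves", "data": {"plan": [{"tx":0.001,"ty":-0.001,"tz":0.03,"yaw":0,"grip":0.2},{"tx":0.001,"ty":-0.001,"tz":0.06,"yaw":0,"grip":0.0},{"tx":0.001,"ty":-0.001,"tz":0.085,"yaw":0,"grip":-0.1},{"tx":0.001,"ty":-0.001,"tz":0.096,"yaw":0,"grip":-0.1},{"tx":0.001,"ty":-0.001,"tz":0.096,"yaw":0,"grip":-0.1},{"tx":0.001,"ty":-0.001,"tz":0.096,"yaw":0,"grip":-0.1}], "force": 10}}

```text
time: 12.02
tool_pos: [0.5305, 0.2947, 0.0846]
tool_rot: [-3.141, -0.002, 0.167]
contact_force: [0.7, -0.6, 0.5]
opening: 0.0417
```

```bash
python3 k.py w9 .117
```

```text
12.025 [0.5304601  0.2947125  0.08464075] [-3.14115483e+00 -2.27053533e-03  1.66517933e-01] 0.041715672543933775 [ 0.68362495 -0.62113926  0.54554791]Traceback (most recent call last):
  File "k.py", line 9, in <module>
    mr=mr.astype(np.uint8); cs,_=cv2.findContours(mr,cv2.RETR_EXTERNAL,cv2.CHAIN_APPROX_NONE); c=max(cs,key=cv2.contourArea)
                                                                                                 ~~~^^^^^^^^^^^^^^^^^^^^^^^^
ValueError: max() iterable argument is empty
```

View pics/w9.png

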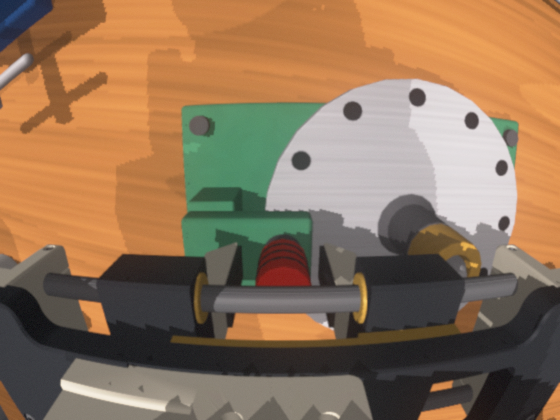

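The knob at (270,284) stands between the fingers, about 1 mm toward tool +y. I'll centre on it and close gently.

Emit:
{"op": "apply_moves", "data": {"plan": [{"tx":0,"ty":0.001,"tz":0,"yaw":0,"grip":-0.1},{"tx":0,"ty":0.001,"tz":0,"yaw":0,"grip":-0.6},{"tx":0,"ty":0.001,"tz":0,"yaw":0,"grip":-0.7},{"tx":0,"ty":0.001,"tz":0,"yaw":0,"grip":-0.7},{"tx":0,"ty":0.001,"tz":0,"yaw":0,"grip":-0.7}], "force": 10}}

```text
time: 12.7
tool_pos: [0.5298, 0.2934, 0.0834]
tool_rot: [3.141, -0.0, 0.167]
contact_force: [-0.8, -1.8, 2.0]
opening: 0.0258
```

Emit:
{"op": "apply_moves", "data": {"plan": [{"tx":0,"ty":0,"tz":0,"yaw":0,"grip":-0.8},{"tx":0,"ty":0,"tz":0,"yaw":0,"grip":-0.8},{"tx":0,"ty":0,"tz":0,"yaw":0,"grip":-0.8}], "force": 45}}

```text
time: 13.08
tool_pos: [0.5299, 0.2934, 0.0835]
tool_rot: [3.141, -0.0, 0.167]
contact_force: [0.0, -2.6, 3.7]
opening: 0.0253
```

Gripped: the opening is 25.3 mm on a 26 mm knob, and side forces are small. Now I'll lift slowly.

Emit:
{"op": "apply_moves", "data": {"plan": [{"tx":0,"ty":0,"tz":-0.003,"yaw":0,"grip":-0.8},{"tx":0,"ty":0,"tz":-0.006,"yaw":0,"grip":-0.8},{"tx":0,"ty":0,"tz":-0.009,"yaw":0,"grip":-0.8},{"tx":0,"ty":0,"tz":-0.012,"yaw":0,"grip":-0.8},{"tx":0,"ty":0,"tz":-0.014,"yaw":0,"grip":-0.8},{"tx":0,"ty":0,"tz":-0.014,"yaw":0,"grip":-0.8}]}}

```text
time: 13.82
tool_pos: [0.5298, 0.2934, 0.0973]
tool_rot: [3.141, 0.0, 0.167]
contact_force: [5.8, -2.3, -9.2]
opening: 0.025
```

Emit:
{"op": "apply_moves", "data": {"plan": [{"tx":0,"ty":0,"tz":-0.002,"yaw":0,"grip":-0.8},{"tx":0,"ty":0,"tz":-0.003,"yaw":0,"grip":-0.8},{"tx":0,"ty":0,"tz":-0.003,"yaw":0,"grip":-0.8}]}}

```text
time: 14.2
tool_pos: [0.5298, 0.2934, 0.1001]
tool_rot: [3.141, 0.0, 0.167]
contact_force: [4.7, -2.7, -9.9]
opening: 0.0253
```

Emit:
{"op": "apply_moves", "data": {"plan": [{"tx":0,"ty":0,"tz":-0.001,"yaw":0,"grip":-0.8},{"tx":0,"ty":0,"tz":-0.0015,"yaw":0,"grip":-0.8},{"tx":0,"ty":0,"tz":-0.0015,"yaw":0,"grip":-0.8}]}}

```text
time: 14.58
tool_pos: [0.5298, 0.2934, 0.1015]
tool_rot: [3.141, 0.0, 0.167]
contact_force: [4.6, -3.1, -9.3]
opening: 0.0249
```

Emit:
{"op": "apply_moves", "data": {"plan": [{"tx":0,"ty":0,"tz":-0.0005,"yaw":0,"grip":-0.8},{"tx":0,"ty":0,"tz":-0.0005,"yaw":0,"grip":-0.8}]}}

```text
time: 14.82
tool_pos: [0.5298, 0.2934, 0.1016]
tool_rot: [3.141, 0.0, 0.167]
contact_force: [6.5, -3.2, -12.5]
opening: 0.0255
```

Emit:
{"op": "apply_moves", "data": {"plan": [{"tx":0,"ty":0,"tz":-0.0005,"yaw":0,"grip":-0.8},{"tx":0,"ty":0,"tz":-0.0005,"yaw":0,"grip":-0.8}], "force": 55}}

```text
time: 15.08
tool_pos: [0.5297, 0.2933, 0.1016]
tool_rot: [3.141, 0.001, 0.167]
contact_force: [7.0, -0.9, -15.5]
opening: 0.0249
```

Run:
```python
from h import *
for i in range(2):
    p,d=robot.read_camera('wrist'); q,_=robot.read_camera('scene'); u,_=robot.read_camera('top')
    s=robot.observe(); print(s['time'],s['tool_pos'],s['opening'],s['contact_force'])
cv2.imwrite('pics/w10.png',p[:,:,::-1])
cv2.imwrite('pics/s10.png',cv2.resize(q[130:310,200:400,::-1],None,fx=3.3,fy=3.3,interpolation=cv2.INTER_CUBIC))
cv2.imwrite('pics/t10.png',u[:,:,::-1])
```

```text
15.225 [0.52974452 0.29334926 0.10160379] 0.0251533890855052 [  6.7596622   -1.86529491 -15.0952714 ]
15.375 [0.5297686  0.29332897 0.10161331] 0.025213142269141765 [  6.70915613  -2.45406272 -15.34744633]
```

View pics/w10.png

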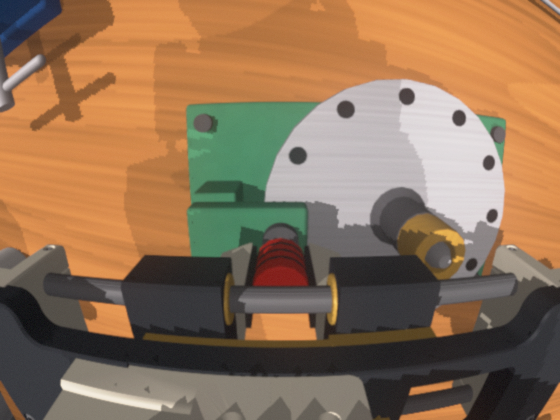

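View pics/s10.png

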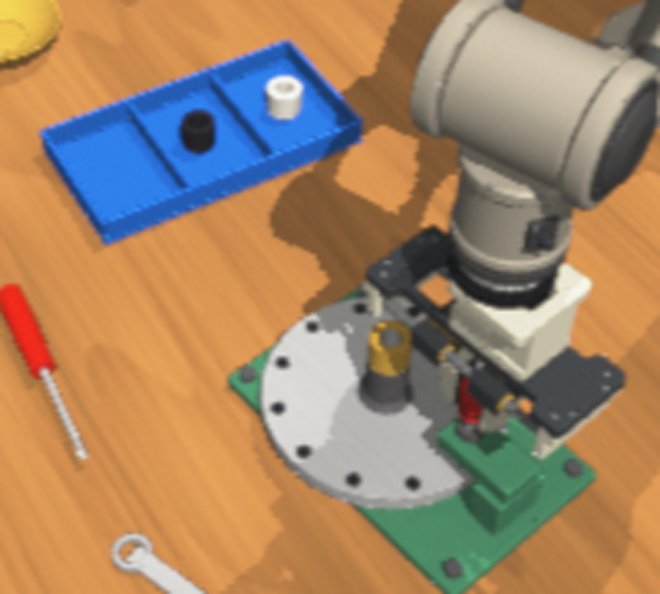

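View pics/t10.png

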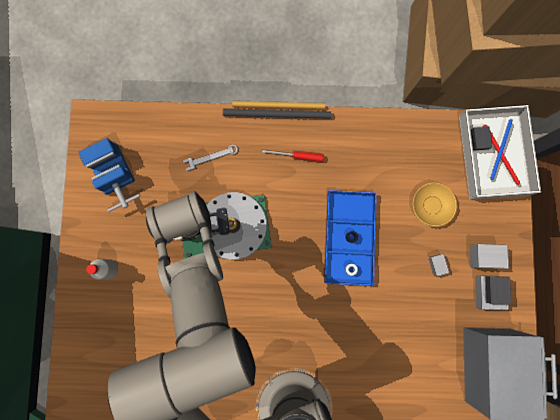

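The knob is held 18 mm up, with the collar showing below it at about (237,280). The last 0.5 mm of command raised only the force, from 12.5 to 15 N, and not the height, so the pin is at its stop. The bush is seated, and the other bushes and loose items are where they were.

Run:
```python
from cell import robot
print(robot.hand_in()); s=robot.observe(); print(s['time'],s['tool_pos'],s['contact_force'],s['opening'])
```

```text
the job is handed in; nothing more can be done
None
the job is handed in; nothing more can be done
```

I handed the job in at about 15.4 s. The brass bush is seated on the arbor and released, and the gripper is holding the red knob at the top of its travel.

- **Bush:** I took it from the far compartment, lowered it over the arbor and pressed lightly to about 4 N of contact before letting go. Its top then measured z = 0.105 m, which matches fully seated, and the arbor tip shows through the bore.
- **Index pin:** The knob is gripped at 55 N and rose 18.1 mm, from tool height 0.0835 m to 0.1016 m. Another 0.5 mm of lift command raised only the pull, from 12.5 N to 15 N, and not the height. The pin is therefore at its hard stop, and the height held steady over the last 0.3 s.
- **Everything else:** In the last top and scene pictures, the silver and black bushes are in their compartments and the loose items look unmoved.

**Disagreements:**
- The wrist camera read about 0.8 mm off in the jaw direction, which I allowed for.
- The point network gave wrong first answers for the brass and black bushes in the scene view. I located the brass bush by its ring outline instead; the black bush needed no position.
- A side force of about 7 N remained on the held knob.
- I had no reading after hand-in, so the final second is unchecked.

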